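Set the length stop and bring the offcut up to it

ROBOT

A 7-joint arm with a two-finger parallel gripper is mounted at the origin on the work surface; the furniture and walls round the work are solid. World frame = base frame: x ahead of the robot, y to its left, z up, the work surface at z = 0. Lengths are in m, angles in rad, forces in N, time in s.
With the tool pointing down it reaches from about 0.4 to 0.85 m from the base axis. Payload 4.5 kg.
Tool frame: the origin (TCP) lies midway between the tips of the shut fingers; the grasp point (between the pads) lies 19 mm behind it; z points along the fingers, y is the line along which they close (so a half turn about z gives the same grasp; the last joint's range is limited). The gripper opens to 88 mm and grips with 3 to 60 N. Pads are 18 mm wide; open, the fingers measure 123 mm over their backs; the gripper's body (75 mm by 187 mm) begins 45 mm behind the grasp point.
Start: joints at [1.307, 0.689, -0.195, 1.565, 0.157, 0.902, -0.215], TCP at [0.183, -0.598, 0.239] pointing down, gripper open.
Joint ranges: [-3.01, 3.01], [-0.46, 2.08], [-1.47, 1.51], [0.13, 2.56], [-1, 4.14], [0.04, 2.09], [-2.66, 2.66]. Speed limits (rad/s): [2.57, 2.57, 3.14, 3.14, 3.14, 3.14, 3.14].

INTERFACE

Orientations are given as a unit quaternion [x, y, z, w].
In Python, from plant import get_state, viewer, workorder gives the robot as it stands. The module is installed in compiled form; this text tells all that it offers.
- The arm moves only by the tool step_arm, never from a script. Its argument "motion" is a list of rows, each an object of numbers: "wx", "wy", "wz": the turn, a rotation vector about the tool's x, y, z each as a share of 180 degrees, from -1 to 1; "dx", "dy", "dz": the shift along the tool's x, y, z each as a share of 8 cm, from -1 to 1; "claw": the finger opening in mm, from 0 to 88.1. A call has 1 to 8 rows; each row is the pose to reach, as a shift and turn from the pose commanded when the call began, along the tool's axes at that moment, turning the shorter way round; what a row does not reach only later rows make up. A row lasts 1/10 s, in which the tool goes at most 50 mm and 8.59 degrees, less where a joint would pass 70% of its speed; a pose out of reach is approached as far as the arm can. A call with a number of a shift or a turn outside -1 to 1 is refused whole. A call with a gripper value outside its range is refused whole. The fingers move at their own pace and stop on an object; "force" is the grip in N (left out, the last holds). Time passes only in rows, so rows that repeat a pose let the fingers close. It gives the time, the measured TCP pose, the force, the opening and the grip force at its end, in the units of the state.
- get_state(): the state, without advancing time (a new reading comes with each control period).
- viewer.snapshot(name): name is "scene" or "top" or "wrist"; returns (picture, depth): 384x512x3 uint8, red, green, blue; 384x512 float32, m along the optical axis (not along the pixel's ray), 0 where there is no reading.
- viewer.calibration(name): a dict with "vfov" (degrees; the focal length in pixels is half the picture's height over the tangent of half this angle, whatever the lens; pixels are square), "cx", "cy" (the principal point, pixels), "extrinsics" (4x4, takes a point from camera to world coordinates). Camera axes: x right, y down, z forward; pixel columns grow to the right and rows downward; lengths in m; the calibration is good to about 2 mm. A picture is of the moment at which its call begins: read the wrist's pose just before it. calibration takes no time and is no camera call; for the wrist camera it gives the pose at the moment of the call.
- workorder.finish_job(): hands the job in; it is judged then, once.
The state is a dict: "clock": time; "q": joint angles; "qd": joint speeds; "joint_torque": joint torques, N m; "tool_pos": TCP position; "eef_rot": TCP orientation; "contact_force": force on the tool from outside, world axes, zero at the start; "moment": the same for the moment, N m; "opening": opening from 0.0 (shut) to 1.0 (fully open); "finger_force": force on a finger pad.
Only numpy, scipy, OpenCV 4.12 (cv2) and the standard library are available. Lean on these libraries where they do the work, as an engineer would, in place of code of your own. Each camera call takes 0.05 s, during which the arm holds its last target. There are 200 camera calls.

TASK

Set up the cut on the length-stop fence, only pushing with the fingertips and never gripping or lifting anything. First push the sliding stop along its rail until its spring pin has climbed the ramp and dropped into the notch of the index plate, without driving it on past the notch; then push the wooden offcut back flat against the fence and along it until its end butts against the stop, leaving the stop clicked in its notch. Leave the tape measure, the spring clamp and the pencil where they lie.

Things in the scene. Friction and masses are not known exactly. Their poses are not given: they have to be found in the camera images.
- fence: fixed length-stop fence: plywood board, x -100 to +70 mm, y -260 to +260, 12 mm thick, with an aluminium rail (the fence) 30 mm high along its far side. Origin under the board on the bench; y runs along the rail to the left, x away from the robot, z up. The rail's upright front face, against which work is laid, is at x = +20 mm; rail top at z = 42 mm.
- stop (a joint): travel in m of the grey sliding stop, growing to the left (+y of the fence); its centre is at y = -0.170 + value in the fence frame; limits -0.06, 0.26. Starts right of the index plate; stays where left on the bare rail; friction about 1.5 N plus 6 N per m/s. Over the rail it has a saddle 50 mm long in y, fence x +16 to +68 mm, top at z = 62 mm; the pin's black head rises to 72 mm (77 on the ramp).
- stop_right (a point): middle of the right (-y) face of the stop's foot, 30 mm above the bench: push here to the left. The foot stands in front of the rail: 52 mm deep (fence x -35 to +17 mm), 20 mm thick along y, z 14 to 62 mm; it cannot tilt or lift. Axes as the fence's.
- stop_left (a point): middle of the left (+y) face of the stop's foot, 30 mm above the bench: the offcut's right end is to butt against this face. Axes as the fence's.
- pin (a joint): height in m of the stop's spring pin: 0 when fully down (on the bare rail, and again when dropped in the notch), about 0.005 on top of the ramp or the far tooth. Spring force 8 to 10 N. It is lifted by the ramp, not by hand.
- pin_point (a point): lowest point of the spring pin, on the centre of the stop in y; the pin ends in an 8 mm roller.
- notch (a point): centre of the notch's floor in the steel index plate, a 16 mm wide strip on the rail's top, elsewhere along the rail in each run. Axes as the fence's. From the right the pin climbs a ramp 29 to 10 mm before the notch (push 4 to 9 N; it slips back if left there), crosses a 5 mm flat and drops between two steep 5 mm walls (push dips to zero). It holds there to about 20 N; over 25 to 30 N forces it out.
- workpiece: loose wooden offcut, a block 44 mm (its x) by 90 mm (its y, along the fence) by 20 mm high, 35 to 75 g; origin at the centre of its underside. It lies on the base board to the left of the index plate, 2 to 25 mm off the fence and slightly askew.
- tape: yellow tape measure, 38 x 87 x 73 mm, on the bench in front of the base board; a bystander.
- clamp: orange spring clamp, 74 x 138 x 24 mm, on the bench in front of the base board; a bystander.
- pencil: green pencil, 7 x 136 x 7 mm, on the bench in front of the base board; a bystander.
Not all that is in view belongs to the job. Leave any blue or purple look-alike of the workpiece alone.

How it is judged:
On the way, in this order (a step that is already met when the one before it is completed fails the run):
1. the stop's spring pin has dropped into the notch (y of pin_point in the frame of notch between -0.003 and 0.003 m and value of joint pin below 0.0015 m), for 0.2 s.
2. the offcut lies against the fence and butts against the stop (y of workpiece in the frame of stop_left below 0.05 m and x of workpiece in the frame of fence above -0.0075 m), for 0.1 s.
At the end, for the whole second after the job is handed in: The stop's pin is down in the notch (within 3 mm of its centre); the offcut lies flat on the base board, its end within 5 mm of the stop, its back edge within 5 mm of the fence, square to it within about 4.5 degrees, and at rest (all of step 1 and all of step 2 and y of workpiece in the frame of stop_left above 0.04 m and z of workpiece in the frame of fence below 0.016 m and angle between the y axis of workpiece and the y axis of fence, either way round below 0.08 rad and angle between workpiece's own z axis and vertical below 0.08 rad and linear speed of workpiece below 0.01 m/s); the robot touches nothing.
It fails at once if the stop was driven past the notch (y of pin_point in the frame of notch above 0.01 m).
It fails at once if the offcut was lifted (z of workpiece in the frame of fence above 0.024 m).
It fails at once if the offcut was gripped (straddled by the fingers) (x of the grasp point in the frame of workpiece between -0.017 and 0.017 m and y of the grasp point in the frame of workpiece between -0.038 and 0.038 m and z of the grasp point in the frame of workpiece below 0.034 m and contact force between the fingers and workpiece above 0.5 N).
It fails at once if the stop was gripped (straddled by the fingers) (y of the grasp point in the frame of stop_left between -0.018 and -0.002 m and x of the grasp point in the frame of stop_left between -0.024 and 0.024 m and z of the grasp point in the frame of stop_left below 0.045 m).
It fails at once if a bystander was disturbed (distance of any of tape, clamp, pencil from where it was at the start of the episode above 0.02 m).
It also fails if it takes over 70 s, if anything falls off the work surface, if the arm or the gripper's body presses on something with over 40 N, if the wrist force passes 120 N, or if a joint passes its speed limit or range.

## Working session

There is one attempt and no reset: what is moved stays moved. The work goes in short steps, Python scripts to look and compute and a tool call to move; the robot and the scene stay as the last step left them, time stands still between calls to the robot, and variables do not carry over. Pictures are saved under pics/ and viewed, at most 10 in all, crops included, and the job is handed in when it is done.

Besides the shell and the picture viewer there is one more tool, called after "Call:" as name([rows], argument=value, ...), one row to a line, values as JSON. step_arm: Moves the arm, as the interface text tells. Shift numbers are shares of 8 cm and turn numbers shares of 180 degrees, none past 1 either way. Its arguments: {"type":"object","properties":{"motion":{"type":"array","items":{"type":"object","properties":{"wx":{"type":"number","minimum":-1,"maximum":1},"wy":{"type":"number","minimum":-1,"maximum":1},"wz":{"type":"number","minimum":-1,"maximum":1},"dx":{"type":"number","minimum":-1,"maximum":1},"dy":{"type":"number","minimum":-1,"maximum":1},"dz":{"type":"number","minimum":-1,"maximum":1},"claw":{"type":"number"}}}},"force":{"type":"number"}},"required":["motion"]}

```bash
mkdir -p pics; python3 - <<'E'
from plant import get_state, viewer
import cv2,numpy as np
s=get_state();print(s)
for n in("scene","top"):
    p,d=viewer.snapshot(n);c=viewer.calibration(n);print(n,c)
    cv2.imwrite(f"pics/{n}0.png",p[...,::-1]);np.savez(f"{n}0.npz",p=p,d=d,E=c["extrinsics"],v=c["vfov"],cx=c["cx"],cy=c["cy"])
E
```

```text
{'clock': 0.0, 'q': array([ 1.30680219,  0.68999492, -0.19452887,  1.56634838,  0.15734128,
        0.9024956 , -0.21506813]), 'qd': array([-6.04944433e-04,  1.23424671e-05, -5.06603813e-04,  4.81667588e-06,
        1.45892840e-04,  7.16611624e-04,  3.99306480e-04]), 'joint_torque': array([ 1.55900016e-03, -5.27572739e+01, -1.26683470e+00, -1.53431797e+01,
       -5.27517032e-02,  6.53130468e-03,  1.35406985e-04]), 'tool_pos': array([ 0.18314653, -0.59689936,  0.23790244]), 'eef_rot': array([ 9.88923455e-01,  1.48423533e-01, -2.13572796e-04, -8.99460873e-04]), 'contact_force': array([-0.32804158,  0.23404412, -0.5634802 ]), 'moment': array([-0.01551865,  0.0009729 , -0.0185868 ]), 'finger_force': 0.0, 'opening': 1.001507786486455}
scene {'vfov': 46.49882554559642, 'cx': 261.1095105171816, 'cy': 195.71190594818316, 'extrinsics': array([[ 0.47140282, -0.39374488,  0.78914153, -0.57665454],
       [-0.88176112, -0.22730471,  0.41331574, -0.52738982],
       [ 0.01663463, -0.89067252, -0.45434101,  0.63726428],
       [ 0.        ,  0.        ,  0.        ,  1.        ]])}
top {'vfov': 48.17475034055036, 'cx': 244.97962408141998, 'cy': 190.9901419664523, 'extrinsics': array([[ 0.00336728, -0.98439007,  0.17596833,  0.21974617],
       [-0.99995447, -0.00488577, -0.0081968 ,  0.00802655],
       [ 0.00892859, -0.17593271, -0.9843617 ,  1.24463721],
       [ 0.        ,  0.        ,  0.        ,  1.        ]])}
```

View pics/scene0.png

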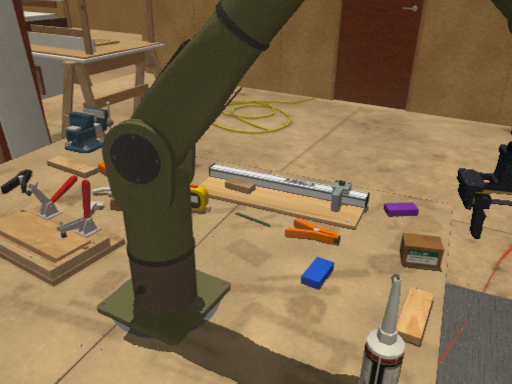

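View pics/top0.png

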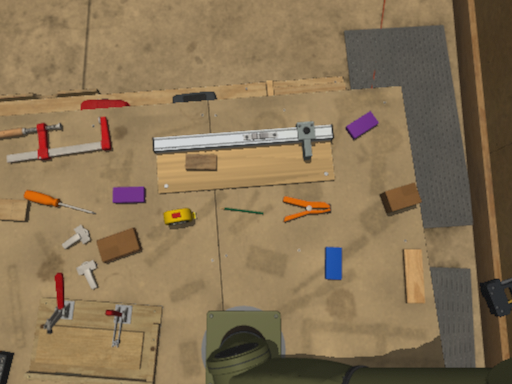

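The top view shows the fence rail running from (153,140) to (333,128). The stop is at (306,135), the index plate at about (262,135) and the offcut at (201,162). The tape, pencil and clamp lie in front of the board at row ~210.

```bash
cat > h.py <<'E'
import numpy as np,cv2
def load(n): return np.load(n+".npz")
def ray(z,u,v,h):
    E=z["E"];f=192/np.tan(np.radians(float(z["v"]))/2)
    d=E[:3,:3]@np.array([(u-z["cx"])/f,(v-z["cy"])/f,1.]);o=E[:3,3]
    return o+d*(h-o[2])/d[2]
def cloud(z):
    E=z["E"];f=192/np.tan(np.radians(float(z["v"]))/2)
    v,u=np.mgrid[:384,:512];d=z["d"]
    return np.stack([(u-z["cx"])/f*d,(v-z["cy"])/f*d,d],-1)@E[:3,:3].T+E[:3,3]
E
python3 - <<'E'
from h import *
z=load("top0");p=z["p"]
c=cv2.resize(p[100:200,140:345],None,fx=3.9,fy=3.9,interpolation=cv2.INTER_CUBIC)
cv2.imwrite("pics/crop1.png",c[...,::-1])
P=cloud(z);
for (u,v) in [(200,180),(200,162),(180,138),(320,129),(307,152),(306,127),(240,135),(262,135),(240,190)]: print(u,v,P[v,u].round(4))
# board corners
for u,v in[(160,193),(334,180)]: print(ray(z,u,v,.012))
E
```

```text
200 180 [0.4723 0.1296 0.011 ]
200 162 [0.5211 0.1286 0.0327]
180 138 [0.5901 0.1872 0.0423]
320 129 [ 0.6188 -0.2201  0.0455]
307 152 [ 0.5453 -0.1783  0.0604]
306 127 [ 0.617  -0.1758  0.0682]
240 135 [0.6002 0.0131 0.0423]
262 135 [ 0.598  -0.0506  0.0506]
240 190 [ 0.4455  0.0123 -0.002 ]
[0.43293328 0.24487413 0.012     ]
[ 0.4741568  -0.26337729  0.012     ]
```

View pics/crop1.png

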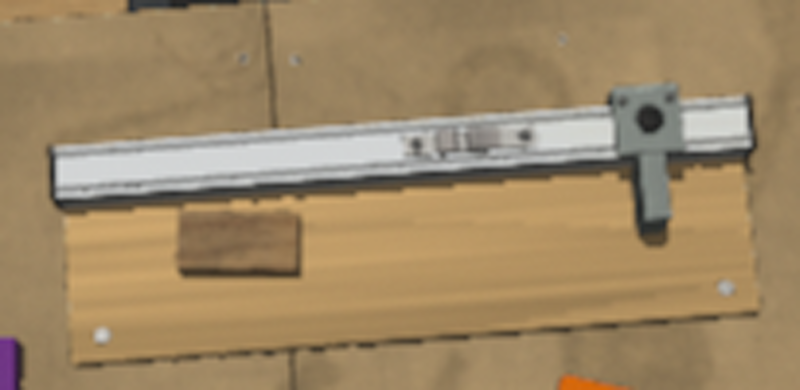

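```bash
python3 - <<'E'
from h import *
from plant import viewer
z=load("top0");p=z["p"].astype(int);hsv=cv2.cvtColor(z["p"],cv2.COLOR_RGB2HSV)
# front top edge of rail: per column, going up from the board, first bright low-saturation pixel
pts=[]
for u in range(160,296,2):
    col=hsv[110:165,u];g=np.where((col[:,2]>165)&(col[:,1]<50))[0]
    if len(g): pts.append(ray(z,u,110+g.max()+.5,.042)[:2])
pts=np.array(pts);print(len(pts))
m,c=np.polyfit(pts[:,1],pts[:,0],1);r=pts[:,0]-m*pts[:,1]-c;k=abs(r)<.004
m,c=np.polyfit(pts[k,1],pts[k,0],1);print("rail edge x=%.4f*y+%.4f"%(m,c),k.sum(),r[k].std())
# board front edge
pb=[]
g=z["p"].astype(float).sum(2)
for u in range(170,328,2):
    col=g[175:200,u];i=np.argmin(np.diff(col));pb.append(ray(z,u,175+i+.5,.012)[:2])
pb=np.array(pb);mb,cb=np.polyfit(pb[:,1],pb[:,0],1);r=pb[:,0]-mb*pb[:,1]-cb;k=abs(r)<.004
mb,cb=np.polyfit(pb[k,1],pb[k,0],1);print("board edge",mb,cb,k.sum(), "spacing(120?)",(c-cb)*np.cos(np.arctan(m)))
# rail ends (row 140 left; right)
for u,v in [(153,143),(333,131),(152.8,137.5),(332.5,124.5)]: print("end",ray(z,u,v,.042))
P=cloud(z);a=np.arctan(m);ey=np.array([np.sin(a),np.cos(a)]);ex=np.array([np.cos(a),-np.sin(a)])
o=np.array([c,0]);R=(P[...,:2]-o);fx=R@ex;fy=R@ey;h=P[...,2]
for lo in np.arange(-.12,.0,.004):
    k=(fx>.008)&(fx<.03)&(fy>lo)&(fy<lo+.004)&(h>.03)&(h<.09)
    print(round(lo+.002,3),k.sum(),(np.median(h[k])*1000).round(1),g[k].mean().round(0))
k=(h>.055)&(h<.09)&(fx>-.06)&(fx<.06)&(fy<-.1)&(fy>-.25)
print("stop",fy[k].min(),fy[k].max(),fx[k].min(),fx[k].max()); kf=k&(fx<-.01);print("foot y",np.percentile(fy[kf],[2,50,98]))
kw=(h>.025)&(h<.038)&(fx>-.09)&(fx<-.002)&(fy>.05)&(fy<.2)
q=np.c_[fx[kw],fy[kw]].astype(np.float32);print("work",cv2.minAreaRect(q),ex,ey)
print("wristE",viewer.calibration("wrist"))
E
```

```text
68
rail edge x=-0.0837*y+0.5756 68 0.0008606734792544402
board edge -0.0822091559189393 0.4546690707455422 79 spacing(120?) 0.12047729162094299
end [0.57463964 0.26495703 0.042     ]
end [ 0.61414905 -0.25869175  0.042     ]
end [0.59118645 0.26621493 0.042     ]
end [ 0.63399491 -0.25787362  0.042     ]
-0.118 11 42.0 629.0
-0.114 8 40.5 625.0
-0.11 11 41.1 621.0
-0.106 10 40.6 602.0
-0.102 11 41.3 608.0
-0.098 12 40.9 580.0
-0.094 9 41.0 500.0
-0.09 9 42.2 443.0
-0.086 13 45.7 407.0
-0.082 8 46.7 506.0
-0.078 10 43.1 537.0
-0.074 12 42.8 522.0
-0.07 7 43.9 498.0
-0.066 11 45.7 450.0
-0.062 11 45.3 433.0
-0.058 10 46.7 396.0
-0.054 12 47.7 367.0
-0.05 10 47.0 380.0
-0.046 10 48.0 387.0
-0.042 11 44.9 467.0
-0.038 8 44.6 437.0
-0.034 11 48.3 420.0
-0.03 11 48.5 443.0
-0.026 8 46.8 405.0
-0.022 15 46.2 449.0
-0.018 9 44.0 527.0
-0.014 10 43.3 512.0
-0.01 12 45.9 416.0
-0.006 7 44.0 383.0
-0.002 11 44.3 504.0
stop -0.2027013376911394 -0.1521557350964578 -0.0551268782408434 0.04750665819468662
foot y [-0.18653605 -0.17674017 -0.16690252]
work ((-0.03904915228486061, 0.13274747133255005), (0.08855777233839035, 0.04607910290360451), 84.67033386230469) [0.99651592 0.08340274] [-0.08340274  0.99651592]
wristE {'vfov': 66.86949127674227, 'cx': 256.2305145222461, 'cy': 185.91494415668456, 'extrinsics': array([[ 0.29404225, -0.91142245, -0.28783376,  0.25853128],
       [-0.95579059, -0.28098121, -0.0866828 , -0.57373581],
       [-0.00187123,  0.3005972 , -0.95374935,  0.3831356 ],
       [ 0.        ,  0.        ,  0.        ,  1.        ]])}
```

Call:
step_arm([
  {"dx": 1, "dy": -1, "wz": 0.0683, "claw": 0},
  {"dx": 1, "dy": -1, "wz": 0.0683, "claw": 0},
  {"dx": 1, "dy": -1, "wz": 0.0683, "claw": 0},
  {"dx": 1, "dy": -1, "wz": 0.0683, "claw": 0},
], force=10)

```text
$.motion[0]: bad value
```

Call:
step_arm([
  {"dx": 1, "dy": -0.9, "claw": 0},
  {"dx": 1, "dy": -0.9, "claw": 0},
  {"dx": 1, "dy": -0.9, "claw": 0},
])

```text
$.motion[0]: bad value
```

Call:
step_arm([
  {"dx": 1, "dy": -0.9, "claw": 0},
  {"dx": 1, "dy": -0.9, "claw": 0},
  {"dx": 1, "dy": -0.9, "claw": 0},
])

```text
$.motion[0]: bad value
```

Call:
step_arm([
  {"wx": 0, "wy": 0, "wz": 0.0683, "dx": 1, "dy": -1, "dz": 0, "claw": 0},
  {"wx": 0, "wy": 0, "wz": 0.0683, "dx": 1, "dy": -1, "dz": 0, "claw": 0},
  {"wx": 0, "wy": 0, "wz": 0.0683, "dx": 1, "dy": -1, "dz": 0, "claw": 0},
  {"wx": 0, "wy": 0, "wz": 0.0683, "dx": 1, "dy": -1, "dz": 0, "claw": 0},
], force=10)

```text
clock: 0.5
tool_pos: [0.2381, -0.4954, 0.2387]
eef_rot: [0.999, 0.044, 0.0, -0.001]
contact_force: [0.1, 0.2, 0.9]
opening: 0.66
finger_force: 0.0
```

Call:
step_arm([
  {"wx": 0, "wy": 0, "wz": 0, "dx": 1, "dy": -0.6, "dz": 0, "claw": 0},
  {"wx": 0, "wy": 0, "wz": 0, "dx": 1, "dy": -0.6, "dz": 0, "claw": 0},
])

```text
clock: 0.7
tool_pos: [0.3114, -0.4453, 0.2387]
eef_rot: [0.999, 0.039, -0.0, 0.001]
contact_force: [1.0, -0.0, -0.2]
opening: 0.482
finger_force: 0.0
```

Call:
step_arm([
  {"wx": 0, "wy": 0, "wz": 0, "dx": 1, "dy": -0.6, "dz": 0, "claw": 0},
  {"wx": 0, "wy": 0, "wz": 0, "dx": 1, "dy": -0.6, "dz": 0, "claw": 0},
])

```text
clock: 0.9
tool_pos: [0.3891, -0.3896, 0.2387]
eef_rot: [0.999, 0.041, 0.0, 0.001]
contact_force: [0.6, 0.4, 0.3]
opening: 0.296
finger_force: 0.0
```

Call:
step_arm([
  {"wx": 0, "wy": 0, "wz": 0, "dx": 1, "dy": -0.6, "dz": 0, "claw": 0},
  {"wx": 0, "wy": 0, "wz": 0, "dx": 1, "dy": -0.6, "dz": 0, "claw": 0},
])

```text
clock: 1.1
tool_pos: [0.4653, -0.3351, 0.2386]
eef_rot: [0.999, 0.041, 0.0, 0.001]
contact_force: [1.4, 0.1, 0.3]
opening: 0.114
finger_force: 0.0
```

Call:
step_arm([
  {"wx": 0, "wy": 0, "wz": 0, "dx": 1, "dy": -0.6, "dz": 0.5, "claw": 0},
  {"wx": 0, "wy": 0, "wz": 0, "dx": 1, "dy": -0.6, "dz": 0.5, "claw": 0},
  {"wx": 0, "wy": 0, "wz": 0, "dx": 1, "dy": -0.6, "dz": 0.5, "claw": 0},
  {"wx": 0, "wy": 0, "wz": 0, "dx": 1, "dy": -0.6, "dz": 0.5, "claw": 0},
])

```text
clock: 1.5
tool_pos: [0.5398, -0.2805, 0.1976]
eef_rot: [0.999, 0.042, -0.001, 0.0]
contact_force: [-1.0, -0.3, 1.0]
opening: 0.004
finger_force: 0.0
```

Call:
step_arm([
  {"wx": 0, "wy": 0, "wz": 0, "dx": 0.37, "dy": -0.45, "dz": 1, "claw": 0},
  {"wx": 0, "wy": 0, "wz": 0, "dx": 0.37, "dy": -0.45, "dz": 1, "claw": 0},
  {"wx": 0, "wy": 0, "wz": 0, "dx": 0.37, "dy": -0.45, "dz": 1, "claw": 0},
])

```text
clock: 1.8
tool_pos: [0.5636, -0.2396, 0.1148]
eef_rot: [0.999, 0.042, -0.003, -0.002]
contact_force: [-1.0, 0.6, -0.1]
opening: 0.003
finger_force: 0.0
```

```bash
python3 - <<'E'
from h import *
from plant import get_state, viewer
c=viewer.calibration("wrist");p,d=viewer.snapshot("wrist")
np.savez("w1.npz",p=p,d=d,E=c["extrinsics"],v=c["vfov"],cx=c["cx"],cy=c["cy"]);cv2.imwrite("pics/w1.png",p[...,::-1])
print(get_state()["tool_pos"])
z=load("w1");P=cloud(z);ex=np.array([.9965,.0834]);ey=np.array([-.0834,.9965]);R=P[...,:2]-[.5756,0];fx=R@ex;fy=R@ey;h=P[...,2];ok=d>0.05
for lo in np.arange(-.11,.0,.004):
    k=ok&(fx>.010)&(fx<.028)&(fy>lo)&(fy<lo+.004)&(h>.03)&(h<.09)
    if k.sum(): print(round(lo+.002,3),k.sum(),(np.median(h[k])*1000).round(1))
E
```

```text
[ 0.56405763 -0.24234213  0.11733927]
-0.108 129 41.1
-0.104 130 40.9
-0.1 167 41.3
-0.096 146 43.8
-0.092 156 44.9
-0.088 123 45.1
-0.084 108 44.2
-0.08 130 43.9
-0.076 136 44.0
-0.072 126 44.1
-0.068 164 44.8
-0.064 148 46.1
-0.06 156 47.1
-0.056 159 48.2
-0.052 77 48.9
-0.048 7 41.3
-0.044 6 41.6
```

View pics/w1.png

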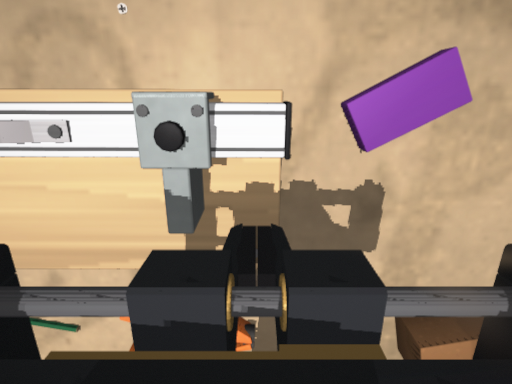

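The wrist view shows the stop saddle at (172,130), its foot at (185,200) and the shut fingers to its right at (257,240). The plate is at the left edge, and its ramp matches the top-view estimate, which puts the notch at gy≈-0.040. I'll descend now.

Call:
step_arm([
  {"wx": 0, "wy": 0, "wz": 0, "dx": 0.03, "dy": 0, "dz": 1, "claw": 0},
  {"wx": 0, "wy": 0, "wz": 0, "dx": 0.03, "dy": 0, "dz": 1, "claw": 0},
  {"wx": 0, "wy": 0, "wz": 0, "dx": 0.03, "dy": 0, "dz": 1, "claw": 0},
])

```text
clock: 2.15
tool_pos: [0.5653, -0.2442, 0.0374]
eef_rot: [0.999, 0.04, -0.002, 0.0]
contact_force: [-0.7, 0.2, 0.9]
opening: 0.004
finger_force: 0.0
```

Call:
step_arm([
  {"wx": 0, "wy": 0, "wz": 0, "dx": 0, "dy": -0.2, "dz": 0, "claw": 0},
  {"wx": 0, "wy": 0, "wz": 0, "dx": 0, "dy": -0.4, "dz": 0, "claw": 0},
  {"wx": 0, "wy": 0, "wz": 0, "dx": 0, "dy": -0.5, "dz": 0, "claw": 0},
  {"wx": 0, "wy": 0, "wz": 0, "dx": 0, "dy": -0.6, "dz": 0, "claw": 0},
  {"wx": 0, "wy": 0, "wz": 0, "dx": 0, "dy": -0.7, "dz": 0, "claw": 0},
  {"wx": 0, "wy": 0, "wz": 0, "dx": 0, "dy": -0.8, "dz": 0, "claw": 0},
])

```text
clock: 2.75
tool_pos: [0.5636, -0.1772, 0.0394]
eef_rot: [0.999, 0.042, 0.001, 0.001]
contact_force: [1.9, -1.7, 1.6]
opening: 0.003
finger_force: 1.1
```

```bash
cat >> h.py <<'E'
EX=np.array([.9965,.0834]);EY=np.array([-.0834,.9965]);O=np.array([.5756,0])
def G(p): r=np.asarray(p)[...,:2]-O; return r@EX,r@EY
def snap(n,f):
    from plant import viewer
    c=viewer.calibration(n);p,d=viewer.snapshot(n)
    np.savez(f+".npz",p=p,d=d,E=c["extrinsics"],v=c["vfov"],cx=c["cx"],cy=c["cy"]);cv2.imwrite(f"pics/{f}.png",p[...,::-1]);return load(f)
def stop(f):
    from plant import get_state
    t=get_state();print("tool G",np.round(G(t["tool_pos"]),4),t["tool_pos"][2].round(4),t["contact_force"].round(1))
    for n in("wrist","top"):
        z=snap(n,f+n);P=cloud(z);fx,fy=G(P);h=P[...,2];ok=z["d"]>.05
        k=ok&(fx>0)&(fx<.05)&(h>.055)&(h<.068)&(fy>-.23)&(fy<.02)
        d=ok&(z["p"].max(2)<70)&(fx>-.002)&(fx<.05)&(h>.055)&(h<.085)&(fy>-.23)&(fy<.02)
        print(n,"saddle",k.sum(),np.round(np.percentile(fy[k],[2,98]),4) if k.any() else None,"mid",np.mean(np.percentile(fy[k],[2,98])).round(4) if k.any() else None,"z",np.median(h[k]).round(4) if k.any() else None,
         "head",d.sum(),(np.median(fy[d]).round(4),np.median(h[d]).round(4)) if d.any() else None)
E
python3 -c "
from h import *
stop('s1')"
```

```text
tool G [-0.0267 -0.1755] 0.0394 [ 1.9 -1.7  1.6]
wrist saddle 10816 [-0.1737 -0.1262] mid -0.1499 z 0.0611 head 1806 (np.float64(-0.1503), np.float64(0.0708))
top saddle 93 [-0.149  -0.1199] mid -0.1345 z 0.0619 head 4 (np.float64(-0.1421), np.float64(0.0701))
```

Call:
step_arm([
  {"wx": 0, "wy": 0, "wz": 0, "dx": 0, "dy": -0.13, "dz": 0, "claw": 0},
  {"wx": 0, "wy": 0, "wz": 0, "dx": 0, "dy": -0.26, "dz": 0, "claw": 0},
  {"wx": 0, "wy": 0, "wz": 0, "dx": 0, "dy": -0.39, "dz": 0, "claw": 0},
  {"wx": 0, "wy": 0, "wz": 0, "dx": 0, "dy": -0.52, "dz": 0, "claw": 0},
  {"wx": 0, "wy": 0, "wz": 0, "dx": 0, "dy": -0.65, "dz": 0, "claw": 0},
  {"wx": 0, "wy": 0, "wz": 0, "dx": 0, "dy": -0.78, "dz": 0, "claw": 0},
  {"wx": 0, "wy": 0, "wz": 0, "dx": 0, "dy": -0.9, "dz": 0, "claw": 0},
  {"wx": 0, "wy": 0, "wz": 0, "dx": 0, "dy": -0.9, "dz": 0, "claw": 0},
])

```text
clock: 3.65
tool_pos: [0.5567, -0.1025, 0.0385]
eef_rot: [0.999, 0.043, -0.0, -0.001]
contact_force: [-0.3, 0.5, -0.1]
opening: 0.005
finger_force: 0.0
```

```bash
python3 -c "
from h import *
stop('s2')"
```

```text
tool G [-0.0274 -0.1006] 0.0385 [-0.3  0.5 -0.1]
wrist saddle 10955 [-0.0977 -0.0502] mid -0.074 z 0.0611 head 1856 (np.float64(-0.0744), np.float64(0.0707))
top saddle 1 [-0.0476 -0.0476] mid -0.0476 z 0.0614 head 0 None
```

Call:
step_arm([
  {"wx": 0, "wy": 0, "wz": 0, "dx": 0, "dy": -0.04, "dz": 0, "claw": 0},
  {"wx": 0, "wy": 0, "wz": 0, "dx": 0, "dy": -0.08, "dz": 0, "claw": 0},
  {"wx": 0, "wy": 0, "wz": 0, "dx": 0, "dy": -0.12, "dz": 0, "claw": 0},
  {"wx": 0, "wy": 0, "wz": 0, "dx": 0, "dy": -0.16, "dz": 0, "claw": 0},
  {"wx": 0, "wy": 0, "wz": 0, "dx": 0, "dy": -0.2, "dz": 0, "claw": 0},
  {"wx": 0, "wy": 0, "wz": 0, "dx": 0, "dy": -0.24, "dz": 0, "claw": 0},
  {"wx": 0, "wy": 0, "wz": 0, "dx": 0, "dy": -0.28, "dz": 0, "claw": 0},
  {"wx": 0, "wy": 0, "wz": 0, "dx": 0, "dy": -0.3, "dz": 0, "claw": 0},
])

```text
clock: 4.55
tool_pos: [0.5551, -0.0847, 0.0388]
eef_rot: [0.999, 0.04, 0.0, 0.002]
contact_force: [0.5, -7.5, -0.9]
opening: 0.006
finger_force: 3.4
```

```bash
python3 -c "
from h import *
stop('s3')"
```

```text
tool G [-0.0275 -0.0827] 0.0388 [ 0.5 -7.5 -0.9]
wrist saddle 10791 [-0.081  -0.0334] mid -0.0572 z 0.0611 head 1946 (np.float64(-0.0575), np.float64(0.0736))
top saddle 0 None mid None z None head 0 None
```

Call:
step_arm([
  {"wx": 0, "wy": 0, "wz": 0, "dx": 0, "dy": -0.03, "dz": 0, "claw": 0},
  {"wx": 0, "wy": 0, "wz": 0, "dx": 0, "dy": -0.06, "dz": 0, "claw": 0},
  {"wx": 0, "wy": 0, "wz": 0, "dx": 0, "dy": -0.09, "dz": 0, "claw": 0},
  {"wx": 0, "wy": 0, "wz": 0, "dx": 0, "dy": -0.1, "dz": 0, "claw": 0},
])

```text
clock: 5.05
tool_pos: [0.5542, -0.074, 0.0387]
eef_rot: [0.999, 0.041, -0.0, 0.0]
contact_force: [0.3, 0.1, -0.6]
opening: 0.002
finger_force: 0.0
```

```bash
python3 -c "
from h import *
stop('s4')"
```

```text
tool G [-0.0275 -0.0719] 0.0387 [ 0.3  0.1 -0.6]
wrist saddle 10835 [-0.0685 -0.0208] mid -0.0446 z 0.0611 head 1916 (np.float64(-0.0451), np.float64(0.0721))
top saddle 0 None mid None z None head 0 None
```

```bash
python3 -c "
from h import *
stop('s5');stop('s6')"
```

```text
tool G [-0.0274 -0.0705] 0.0387 [ 0.3 -0.7 -0.3]
wrist saddle 10921 [-0.0656 -0.018 ] mid -0.0418 z 0.0611 head 1891 (np.float64(-0.0422), np.float64(0.0707))
top saddle 0 None mid None z None head 0 None
tool G [-0.0273 -0.0706] 0.0387 [-0.3  1.8  0.1]
wrist saddle 10942 [-0.0656 -0.018 ] mid -0.0418 z 0.0611 head 1872 (np.float64(-0.0421), np.float64(0.0707))
top saddle 0 None mid None z None head 0 None
```

The pin head climbed from 70.7 mm to at least 73.6 mm and is back at 70.7 mm, with the stop at gy=-0.042, so it has clicked in. I'll back off, rise and go to the offcut.

Call:
step_arm([
  {"wx": 0, "wy": 0, "wz": 0, "dx": 0, "dy": 0.25, "dz": 0, "claw": 0},
  {"wx": 0, "wy": 0, "wz": 0, "dx": 0, "dy": 0.25, "dz": -0.1, "claw": 0},
  {"wx": 0, "wy": 0, "wz": 0, "dx": 0, "dy": 0.25, "dz": -1, "claw": 0},
  {"wx": 0, "wy": 0, "wz": 0, "dx": 0, "dy": 0.25, "dz": -1, "claw": 0},
  {"wx": 0, "wy": 0, "wz": 0, "dx": 0, "dy": 0.25, "dz": -1, "claw": 0},
])

```text
clock: 5.85
tool_pos: [0.5582, -0.0931, 0.1223]
eef_rot: [0.999, 0.042, 0.003, 0.0]
contact_force: [0.7, 0.9, 0.8]
opening: 0.004
finger_force: 0.0
```

Call:
step_arm([
  {"wx": 0, "wy": 0, "wz": 0, "dx": -0.25, "dy": -0.9, "dz": 0, "claw": 0},
  {"wx": 0, "wy": 0, "wz": 0, "dx": -0.25, "dy": -0.9, "dz": 0, "claw": 0},
  {"wx": 0, "wy": 0, "wz": 0, "dx": -0.25, "dy": -0.9, "dz": 0, "claw": 0},
])

```text
clock: 6.15
tool_pos: [0.5279, -0.0179, 0.1182]
eef_rot: [0.999, 0.045, -0.002, -0.002]
contact_force: [0.5, -0.5, -0.5]
opening: 0.006
finger_force: 0.0
```

Call:
step_arm([
  {"wx": 0, "wy": 0, "wz": 0, "dx": -0.3, "dy": -0.9, "dz": 0, "claw": 0},
  {"wx": 0, "wy": 0, "wz": 0, "dx": -0.3, "dy": -0.9, "dz": 0, "claw": 0},
  {"wx": 0, "wy": 0, "wz": 0, "dx": -0.3, "dy": -0.9, "dz": 0, "claw": 0},
])

```text
clock: 6.45
tool_pos: [0.4982, 0.0503, 0.1182]
eef_rot: [0.999, 0.045, -0.001, -0.001]
contact_force: [0.5, 0.2, -0.5]
opening: 0.006
finger_force: 0.0
```

Call:
step_arm([
  {"wx": 0, "wy": 0, "wz": 0, "dx": -0.3, "dy": -0.9, "dz": 0, "claw": 0},
  {"wx": 0, "wy": 0, "wz": 0, "dx": -0.3, "dy": -0.9, "dz": 0, "claw": 0},
  {"wx": 0, "wy": 0, "wz": 0, "dx": -0.3, "dy": -0.9, "dz": 0, "claw": 0},
  {"wx": 0, "wy": 0, "wz": 0, "dx": -0.3, "dy": -0.9, "dz": 0, "claw": 0},
])

```text
clock: 6.85
tool_pos: [0.4708, 0.1151, 0.1185]
eef_rot: [0.999, 0.041, 0.0, 0.001]
contact_force: [0.9, -0.9, 0.1]
opening: 0.006
finger_force: 0.0
```

```bash
cat >> h.py <<'E'
def work(f,n="wrist"):
    from plant import get_state
    t=get_state();print("tool G",np.round(G(t["tool_pos"]),4),t["tool_pos"][2].round(4),t["contact_force"].round(1))
    z=snap(n,f);P=cloud(z);fx,fy=G(P);h=P[...,2];p=z["p"].astype(int)
    k=(z["d"]>.05)&(h>.026)&(h<.037)&(fx>-.09)&(fx<-.001)&(fy>-.06)&(fy<.2)&(p[...,0]-p[...,2]>20)
    k=cv2.morphologyEx(k.astype(np.uint8),cv2.MORPH_OPEN,np.ones((3,3)))>0
    if k.sum()<20: print("none",k.sum());return
    print("work",k.sum(),cv2.minAreaRect(np.c_[fx[k],fy[k]].astype(np.float32)),"x",np.round(np.percentile(fx[k],[1,99]),4),"y",np.round(np.percentile(fy[k],[1,99]),4),"z",np.median(h[k]).round(4))
E
python3 -c "
from h import *
work('k1');work('k1t','top');stop('s7')"
```

```text
tool G [-0.0949  0.1234] 0.1185 [ 0.9 -0.9  0.1]
work 6553 ((-0.038688819855451584, 0.1302654892206192), (0.09021423012018204, 0.045122601091861725), 84.5417709350586) x [-0.0622 -0.0144] y [0.0864 0.174 ] z 0.0311
tool G [-0.0947  0.1225] 0.1186 [ 0.2  0.9 -0.6]
work 42 ((-0.0457795150578022, 0.09516824036836624), (0.011796912178397179, 0.02550351805984974), 85.74014282226562) x [-0.0587 -0.0335] y [0.0888 0.1015] z 0.0314
tool G [-0.0946  0.1222] 0.1186 [-0.2  0.2 -1.1]
wrist saddle 2772 [-0.04   -0.0158] mid -0.0279 z 0.0609 head 556 (np.float64(-0.0168), np.float64(0.0593))
top saddle 241 [-0.0629 -0.0153] mid -0.0391 z 0.0614 head 29 (np.float64(-0.0401), np.float64(0.0707))
```

Call:
step_arm([
  {"wx": 0, "wy": 0, "wz": 0, "dx": 0, "dy": 0, "dz": 0.6, "claw": 0},
  {"wx": 0, "wy": 0, "wz": 0, "dx": 0, "dy": 0, "dz": 1, "claw": 0},
  {"wx": 0, "wy": 0, "wz": 0, "dx": 0, "dy": 0, "dz": 1, "claw": 0},
])

```text
clock: 7.35
tool_pos: [0.4684, 0.1144, 0.0357]
eef_rot: [0.999, 0.041, -0.003, 0.001]
contact_force: [-0.3, -0.7, 1.2]
opening: 0.002
finger_force: 0.0
```

Call:
step_arm([
  {"wx": 0, "wy": 0, "wz": 0, "dx": 0, "dy": 0, "dz": 0.2, "claw": 0},
  {"wx": 0, "wy": 0, "wz": 0, "dx": 0.15, "dy": 0, "dz": 0.2, "claw": 0},
  {"wx": 0, "wy": 0, "wz": 0, "dx": 0.25, "dy": 0, "dz": 0.2, "claw": 0},
  {"wx": 0, "wy": 0, "wz": 0, "dx": 0.32, "dy": 0, "dz": 0.2, "claw": 0},
  {"wx": 0, "wy": 0, "wz": 0, "dx": 0.39, "dy": 0, "dz": 0.2, "claw": 0},
  {"wx": 0, "wy": 0, "wz": 0, "dx": 0.46, "dy": 0, "dz": 0.2, "claw": 0},
  {"wx": 0, "wy": 0, "wz": 0, "dx": 0.52, "dy": 0, "dz": 0.2, "claw": 0},
  {"wx": 0, "wy": 0, "wz": 0, "dx": 0.55, "dy": 0, "dz": 0.2, "claw": 0},
])

```text
clock: 8.15
tool_pos: [0.5096, 0.1192, 0.0226]
eef_rot: [0.999, 0.042, -0.005, 0.001]
contact_force: [-9.3, -0.6, 7.3]
opening: 0.005
finger_force: 4.9
```

```bash
python3 -c "
from h import *
work('k2')"
```

```text
tool G [-0.0559  0.1242] 0.0226 [-9.3 -0.6  7.3]
work 14591 ((-0.023792129009962082, 0.13296404480934143), (0.04501844197511673, 0.0905270129442215), 0.05545156076550484) x [-0.0434 -0.0017] y [0.0892 0.1764] z 0.0311
```

Call:
step_arm([
  {"wx": 0, "wy": 0, "wz": 0, "dx": -0.1, "dy": 0, "dz": 0, "claw": 0},
  {"wx": 0, "wy": 0, "wz": 0, "dx": -0.35, "dy": 0, "dz": 0, "claw": 0},
  {"wx": 0, "wy": 0, "wz": 0, "dx": -0.35, "dy": 0, "dz": -0.6, "claw": 0},
  {"wx": 0, "wy": 0, "wz": 0, "dx": -0.35, "dy": -0.6, "dz": -0.7, "claw": 0},
  {"wx": 0, "wy": 0, "wz": 0, "dx": -0.35, "dy": -1, "dz": -0.7, "claw": 0},
  {"wx": 0, "wy": 0, "wz": 0, "dx": -0.35, "dy": -1, "dz": -0.7, "claw": 0},
])

```text
clock: 8.8
tool_pos: [0.4795, 0.204, 0.0793]
eef_rot: [0.999, 0.046, 0.002, -0.003]
contact_force: [-0.2, 0.4, -0.7]
opening: 0.008
finger_force: 0.0
```

Call:
step_arm([
  {"wx": 0, "wy": 0, "wz": 0, "dx": 0.72, "dy": -0.2, "dz": 0, "claw": 0},
  {"wx": 0, "wy": 0, "wz": 0, "dx": 0.72, "dy": -0.2, "dz": 0, "claw": 0},
  {"wx": 0, "wy": 0, "wz": 0, "dx": 0.72, "dy": -0.2, "dz": 0, "claw": 0},
])

```text
clock: 9.1
tool_pos: [0.538, 0.2178, 0.0787]
eef_rot: [0.999, 0.041, 0.002, -0.0]
contact_force: [-0.8, 0.4, 0.1]
opening: 0.008
finger_force: 0.0
```

```bash
python3 -c "
from h import *
work('k3')"
```

```text
tool G [-0.0193  0.2202] 0.0787 [-0.8  0.4  0.1]
work 6630 ((-0.022927075624465942, 0.13292863965034485), (0.09047195315361023, 0.04157652333378792), 89.99983978271484) x [-0.043  -0.0027] y [0.0896 0.1776] z 0.031
```

Call:
step_arm([
  {"wx": 0, "wy": 0, "wz": 0, "dx": -0.03, "dy": 0, "dz": 0.4, "claw": 0},
  {"wx": 0, "wy": 0, "wz": 0, "dx": -0.03, "dy": 0, "dz": 0.68, "claw": 0},
  {"wx": 0, "wy": 0, "wz": 0, "dx": -0.03, "dy": 0, "dz": 0.68, "claw": 0},
])

```text
clock: 9.45
tool_pos: [0.5297, 0.2157, 0.0218]
eef_rot: [0.999, 0.041, -0.003, 0.001]
contact_force: [-0.9, -0.3, 0.7]
opening: 0.008
finger_force: 0.0
```

Call:
step_arm([
  {"wx": 0, "wy": 0, "wz": 0, "dx": 0, "dy": 0.2, "dz": 0, "claw": 0},
  {"wx": 0, "wy": 0, "wz": 0, "dx": 0, "dy": 0.3, "dz": 0, "claw": 0},
  {"wx": 0, "wy": 0, "wz": 0, "dx": 0, "dy": 0.4, "dz": 0, "claw": 0},
  {"wx": 0, "wy": 0, "wz": 0, "dx": 0, "dy": 0.5, "dz": 0, "claw": 0},
  {"wx": 0, "wy": 0, "wz": 0, "dx": 0, "dy": 0.6, "dz": 0, "claw": 0},
  {"wx": 0, "wy": 0, "wz": 0, "dx": 0, "dy": 0.7, "dz": 0, "claw": 0},
  {"wx": 0, "wy": 0, "wz": 0, "dx": 0, "dy": 0.8, "dz": 0, "claw": 0},
  {"wx": 0, "wy": 0, "wz": 0, "dx": 0, "dy": 0.9, "dz": 0, "claw": 0},
])

```text
clock: 10.25
tool_pos: [0.5393, 0.1452, 0.0243]
eef_rot: [0.999, 0.042, 0.0, 0.0]
contact_force: [0.7, 0.3, 0.7]
opening: 0.005
finger_force: 0.3
```

```bash
python3 -c "
from h import *
work('k4');stop('s8')"
```

```text
tool G [-0.0241  0.1477] 0.0243 [0.7 0.3 0.7]
work 8425 ((-0.023906920105218887, 0.08878177404403687), (0.09064207226037979, 0.04187672585248947), 89.85171508789062) x [-0.0431 -0.0036] y [0.0454 0.1322] z 0.0311
tool G [-0.0241  0.1456] 0.0243 [ 0.3 -1.9  0.6]
wrist saddle 0 None mid None z None head 0 None
top saddle 245 [-0.0628 -0.0149] mid -0.0388 z 0.0618 head 30 (np.float64(-0.0403), np.float64(0.0694))
```

View pics/k4.png

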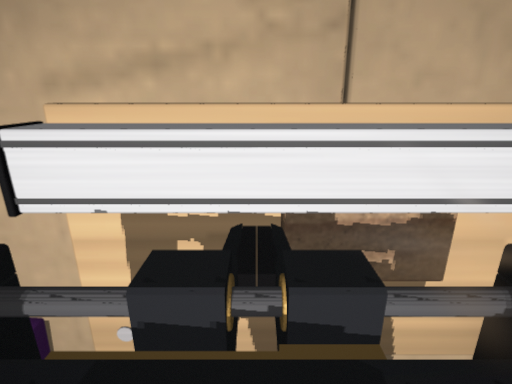

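The offcut, in shadow at (365,245), is flat along the rail with the fingertips at its left end (285,240). I'll keep pushing.

Call:
step_arm([
  {"wx": 0, "wy": 0, "wz": 0, "dx": 0, "dy": 0.1, "dz": 0, "claw": 0},
  {"wx": 0, "wy": 0, "wz": 0, "dx": 0, "dy": 0.2, "dz": 0, "claw": 0},
  {"wx": 0, "wy": 0, "wz": 0, "dx": 0, "dy": 0.3, "dz": 0, "claw": 0},
  {"wx": 0, "wy": 0, "wz": 0, "dx": 0, "dy": 0.4, "dz": 0, "claw": 0},
  {"wx": 0, "wy": 0, "wz": 0, "dx": 0, "dy": 0.5, "dz": 0, "claw": 0},
  {"wx": 0, "wy": 0, "wz": 0, "dx": 0, "dy": 0.6, "dz": 0, "claw": 0},
  {"wx": 0, "wy": 0, "wz": 0, "dx": 0, "dy": 0.7, "dz": 0, "claw": 0},
  {"wx": 0, "wy": 0, "wz": 0, "dx": 0, "dy": 0.8, "dz": 0, "claw": 0},
])

```text
clock: 11.2
tool_pos: [0.5445, 0.0813, 0.0243]
eef_rot: [0.999, 0.042, 0.0, 0.0]
contact_force: [-0.2, 0.7, -0.0]
opening: 0.005
finger_force: 0.1
```

Call:
step_arm([
  {"wx": 0, "wy": 0, "wz": 0, "dx": 0, "dy": 0.05, "dz": 0, "claw": 0},
  {"wx": 0, "wy": 0, "wz": 0, "dx": 0, "dy": 0.08, "dz": 0, "claw": 0},
  {"wx": 0, "wy": 0, "wz": 0, "dx": 0, "dy": 0.1, "dz": 0, "claw": 0},
  {"wx": 0, "wy": 0, "wz": 0, "dx": 0, "dy": 0.1, "dz": 0, "claw": 0},
])

```text
clock: 11.6
tool_pos: [0.5452, 0.0742, 0.0243]
eef_rot: [0.999, 0.042, 0.0, -0.0]
contact_force: [0.3, 0.4, -0.3]
opening: 0.003
finger_force: 0.0
```

```bash
python3 -c "
from h import *
work('k5');stop('s9')"
```

```text
tool G [-0.0241  0.0764] 0.0243 [ 0.3  0.4 -0.3]
work 8464 ((-0.023863714188337326, 0.017463460564613342), (0.04156440123915672, 0.09001229703426361), 0.10073622316122055) x [-0.0432 -0.0035] y [-0.026   0.0607] z 0.0311
tool G [-0.0241  0.0766] 0.0243 [ 0.1  0.  -0.7]
wrist saddle 3013 [-0.0257 -0.0155] mid -0.0206 z 0.0602 head 1074 (np.float64(-0.0163), np.float64(0.0573))
top saddle 232 [-0.0628 -0.0166] mid -0.0397 z 0.0615 head 30 (np.float64(-0.0402), np.float64(0.0708))
```

Call:
step_arm([
  {"wx": 0, "wy": 0, "wz": 0, "dx": 0, "dy": 0.02, "dz": 0, "claw": 0},
  {"wx": 0, "wy": 0, "wz": 0, "dx": 0, "dy": 0.04, "dz": 0, "claw": 0},
  {"wx": 0, "wy": 0, "wz": 0, "dx": 0, "dy": 0.06, "dz": 0, "claw": 0},
  {"wx": 0, "wy": 0, "wz": 0, "dx": 0, "dy": 0.06, "dz": 0, "claw": 0},
])

```text
clock: 12.15
tool_pos: [0.5456, 0.0693, 0.0243]
eef_rot: [0.999, 0.042, 0.0, -0.0]
contact_force: [0.5, -0.2, 0.2]
opening: 0.002
finger_force: 0.2
```

```bash
python3 -c "
from h import *
work('k6');stop('s10')"
```

```text
tool G [-0.0241  0.0716] 0.0243 [ 0.5 -0.2  0.2]
work 8402 ((-0.023887060582637787, 0.012777116149663925), (0.09043493866920471, 0.04181438684463501), 89.63455200195312) x [-0.0431 -0.0037] y [-0.0307  0.0561] z 0.0311
tool G [-0.0241  0.0716] 0.0243 [-0.2  1.8 -0.7]
wrist saddle 4253 [-0.0303 -0.0164] mid -0.0233 z 0.0606 head 1032 (np.float64(-0.0172), np.float64(0.0575))
top saddle 211 [-0.0633 -0.0172] mid -0.0403 z 0.0617 head 32 (np.float64(-0.0421), np.float64(0.0712))
```

Call:
step_arm([
  {"wx": 0, "wy": 0, "wz": 0, "dx": 0, "dy": 0.02, "dz": 0, "claw": 0},
  {"wx": 0, "wy": 0, "wz": 0, "dx": 0, "dy": 0.05, "dz": 0, "claw": 0},
  {"wx": 0, "wy": 0, "wz": 0, "dx": 0, "dy": 0.05, "dz": 0, "claw": 0},
])

```text
clock: 12.6
tool_pos: [0.5457, 0.0679, 0.0243]
eef_rot: [0.999, 0.043, -0.0, -0.002]
contact_force: [-1.0, 6.3, 0.2]
opening: 0.003
finger_force: 2.9
```

```bash
python3 -c "
from h import *
work('k7');stop('s11')"
```

```text
tool G [-0.0241  0.0701] 0.0243 [-1.   6.3  0.2]
work 8422 ((-0.024286730214953423, 0.011441130191087723), (0.04301400110125542, 0.08998622000217438), 0.6961394548416138) x [-0.0433 -0.0035] y [-0.0319  0.0548] z 0.0311
tool G [-0.0241  0.0702] 0.0243 [-0.6  6.2 -0.4]
wrist saddle 4300 [-0.0315 -0.0178] mid -0.0246 z 0.0607 head 1107 (np.float64(-0.0185), np.float64(0.0575))
top saddle 216 [-0.0655 -0.0185] mid -0.042 z 0.0616 head 30 (np.float64(-0.0425), np.float64(0.0698))
```

Call:
step_arm([
  {"wx": 0, "wy": 0, "wz": 0, "dx": 0, "dy": -0.05, "dz": 0, "claw": 0},
  {"wx": 0, "wy": 0, "wz": 0, "dx": 0, "dy": -0.3, "dz": 0, "claw": 0},
  {"wx": 0, "wy": 0, "wz": 0, "dx": 0, "dy": -0.5, "dz": -0.3, "claw": 0},
  {"wx": 0, "wy": 0, "wz": 0, "dx": 0, "dy": -0.6, "dz": -0.9, "claw": 0},
  {"wx": 0, "wy": 0, "wz": 0, "dx": 0, "dy": -0.6, "dz": -1, "claw": 0},
  {"wx": 0, "wy": 0, "wz": 0, "dx": 0, "dy": -0.6, "dz": -1, "claw": 0},
])

```text
clock: 13.35
tool_pos: [0.5431, 0.1128, 0.1059]
eef_rot: [0.999, 0.041, 0.002, 0.0]
contact_force: [0.6, -0.5, -0.8]
opening: 0.008
finger_force: 0.0
```

Call:
step_arm([
  {"wx": 0, "wy": 0, "wz": 0, "dx": -0.9, "dy": 0.7, "dz": -0.6, "claw": 0},
  {"wx": 0, "wy": 0, "wz": 0, "dx": -0.9, "dy": 0.7, "dz": -0.6, "claw": 0},
  {"wx": 0, "wy": 0, "wz": 0, "dx": -0.9, "dy": 0.7, "dz": -0.6, "claw": 0},
  {"wx": 0, "wy": 0, "wz": 0, "dx": -0.9, "dy": 0.7, "dz": -0.6, "claw": 0},
])

```text
clock: 13.75
tool_pos: [0.474, 0.0496, 0.1519]
eef_rot: [0.999, 0.04, -0.001, 0.001]
contact_force: [0.3, -0.7, 0.1]
opening: 0.004
finger_force: 0.0
```

```bash
python3 -c "
from h import *
work('k8');stop('s12')
z=load('k8');P=cloud(z);fx,fy=G(P);h=P[...,2]
for lo in np.arange(-.1,.0,.004):
    k=(z['d']>.05)&(fx>-.001)&(fx<.006)&(fy>lo)&(fy<lo+.004)&(h>.03)&(h<.09)
    if k.sum(): print(round(lo+.002,3),k.sum(),(np.median(h[k])*1000).round(1),end='; ')
"
```

```text
tool G [-0.0971  0.058 ] 0.1519 [ 0.3 -0.7  0.1]
work 5277 ((-0.022798243910074234, 0.011864066123962402), (0.08953682333230972, 0.043117281049489975), 89.88504791259766) x [-0.0442 -0.0013] y [-0.0314  0.0557] z 0.031
tool G [-0.096   0.0592] 0.1516 [ 0.8 -0.6  0.1]
wrist saddle 4249 [-0.0662 -0.0181] mid -0.0422 z 0.0611 head 840 (np.float64(-0.0404), np.float64(0.0703))
top saddle 244 [-0.065  -0.0162] mid -0.0406 z 0.0613 head 30 (np.float64(-0.0424), np.float64(0.0705))
-0.098 39 40.7; -0.094 38 40.7; -0.09 41 40.8; -0.086 38 41.1; -0.082 40 40.9; -0.078 19 41.0; -0.07 1 58.8; -0.066 40 60.9; -0.062 53 61.2; -0.058 54 61.1; -0.054 53 60.9; -0.05 51 61.1; -0.046 54 61.0; -0.042 52 61.2; -0.038 52 61.1; -0.034 55 61.0; -0.03 52 61.0; -0.026 53 61.2; -0.022 85 60.5; -0.018 95 56.9; -0.014 41 40.8; -0.01 46 40.7; -0.006 42 40.8; -0.002 41 40.7;
```

View pics/k8.png

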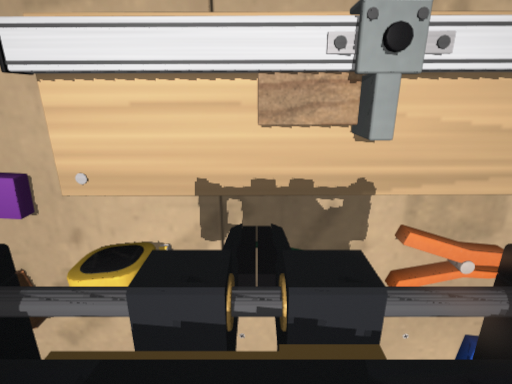

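The picture shows the offcut at (308,98) flat under the rail, with its right end against the foot at (362,100). The stop is over the index plate with its pin head down at (398,37), and the tape and clamp are undisturbed. I'll hand the job in.

```bash
python3 -c "
from plant import workorder
print(workorder.finish_job())"
```

```text
the job is handed in; nothing more can be done
None
```

I handed the job in: in the last pictures the stop's pin is down in the notch and the offcut lies flat against the fence, butted against the stop. The tape measure and clamp show no disturbance, and I never worked near the pencil. No verdict came back.

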